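# Lock the castle nut on the grinder arbor

### The job

Tighten the castle nut on the upright arbor: turn it clockwise (seen from above) until you feel it run up tight, then only on to the next slot that lines up with the spindle's cross hole. Then take the red-handled locking key from its wooden rest and slide it gently through slot and hole until its shoulder sits against the nut, let go, and leave the other things on the bench where they are.

Things in the scene. Friction and masses are not known exactly. Their poses are not given: they have to be found in the camera images.
- nut: steel hexagon castle nut on an upright arbor; turns about the vertical spindle, clockwise from above tightens, stays level. Hexagon 46 mm across flats, z = 63 to 88 mm above the bench; crown 45 mm wide, z = 88 to 104 mm, with six open-topped radial slots 9 mm wide, 60 degrees apart, each over the middle of a flat. Origin on the axis at bench height; x along one slot, z up
- spindle: fixed upright dark steel spindle of 24 mm diameter inside the nut, top at z = 113 mm, with a white line across its top along the cross hole. Origin on its axis at bench height; x axis along the cross hole, z up
- cross_hole (a point): middle of the spindle's cross hole, on the axis, 95 mm above the bench. The hole goes right through along the spindle's x, 9 mm wide and 12.5 mm high (z from 88.75 to 101.25 mm), and is as well entered from one end as from the other
- key: flat steel locking key, 60 g, level in a wooden rest, origin 40 mm above the bench. Origin at mid-blade; x from tip to handle, z up. Blade 6 mm wide (y), 10 high (z), rounded tip at x = -28 mm. Shoulder face at x = +21 mm: when it meets the nut's crown the origin is in mid-hole. Upright red grip: x = +39 to +57 mm, 10 mm thick (y), z = -5 to +35 mm. Shoulder is 14 mm wide, z = -5 to +8 mm
- rest: wooden block 74 x 50 mm, fixed to the bench, with a groove 8 mm wide whose walls reach the resting key's mid-height: lift the key straight up at least 10 mm. Origin at its underside, below the resting key's origin; x along the groove towards the handle
- tin: blue jar with yellow cap, 64 mm wide, 50 mm high, origin at its underside; bystander
- screwdriver: screwdriver lying on the bench, bystander
- cup: white cup 70 mm wide, 60 mm high, origin at its underside; bystander
- nut_grip (a point): on the nut's axis, mid-height of its hexagon, 76 mm above the bench. It turns easily (0.12 N m) for an unknown 15 to 45 degrees, then becomes tight: torque rises to 0.57 N m within 3 degrees, then the washer turns too. Held still it pushes back with 0.3 to 0.45 N m; let go, it springs back 2 degrees and stays. Wanted: the first slot to line up after it became tight, none earlier
- seat (a point): on the spindle's axis, 60 mm above the bench: top of a fixed aluminium pulley 96 mm wide, on a round green base 130 mm wide. On it a brass washer 60 mm wide, 3 mm thick, under the nut
Mind the look-alikes: they are no part of the job. There is more than one size of the part that bears nut; the job needs the smallest.

How it is judged (in metres and radians):
On the way:
1. the nut has been turned clockwise until tight and beyond, so that the washer turned with it by at least 2 degrees, with the key still in its rest (distance of washer_mark from where it was at the start of the episode above 0.0014 m and distance between key and rest below 0.06 m), for 0.2 s.
At the end, for the whole second after the job is handed in: The nut is tight (the washer has turned with it, by 2 to 75 degrees, not a slot further, and the nut was not slackened again); the key lies at rest through slot and cross hole with its middle within 5 mm of the hole's middle (distance of washer_mark from where it was at the start of the episode between 0.0014 and 0.0487 m and distance between nut_lug and washer_lug below 0.01 m and distance between key and cross_hole below 0.005 m and angle between the x axis of key and the x axis of spindle, either way round below 0.17 rad and linear speed of key below 0.02 m/s); the robot touches nothing.
It fails at once if the key is pressed against the nut or spindle with more than 25 N (contact force between key and nut above 25 N or contact force between key and spindle above 25 N).
It fails at once if a bystander is moved by more than 30 mm (distance of any of tin, screwdriver, cup from where it was at the start of the episode above 0.03 m).
It also fails if it takes over 67 s, if anything falls off the work surface, if the arm or the gripper's body presses on something with over 40 N, if the wrist force passes 120 N, or if a joint passes its speed limit or range.

### The arm

A 6-joint arm with a two-finger parallel gripper is mounted at the origin on the work surface. World frame = base frame: x ahead of the robot, y to its left, z up, the work surface at z = 0. Lengths are in mm, angles in rad, forces in N, time in s.
With the tool pointing down it reaches from about 350 to 925 mm from the base axis. Payload 6.4 kg.
Tool frame: the origin (TCP) lies at the very end of the fingers, on their centre line; the grasp point (between the pads) lies 19 mm behind it; z points along the fingers, y is the line along which they close (so a half turn about z gives the same grasp; the last joint's range is limited). The gripper opens to 94 mm and grips with 3 to 60 N. Pads are 16 mm wide; open, the fingers measure 119 mm over their backs; the gripper's body (75 mm by 177 mm) begins 78 mm behind the grasp point.
Start: joints at [1.042, 0.245, 1.558, -0, 1.339, -0.174], TCP at [225.809, 609.528, 205.455] pointing down, gripper open.
Joint ranges: [-3.13, 3.13], [-1.02, 2.26], [0.13, 2.54], [-0.95, 4.09], [0.21, 2.88], [-2.74, 2.74]. Speed limits (rad/s): [2.57, 2.57, 3.14, 3.14, 3.14, 3.14].

### API

Orientations are given as a unit quaternion [w, x, y, z].
In Python, from plant import monitor, cams, job_done gives the robot as it stands.
- The arm moves only by the tool send_rows, never from a script. Its argument "steps" is a list of rows, each a list of 7 numbers: the opening, from -1 (shut) to 1 (fully open), then the shift along the tool's x, y, z scaled (see below), then the turn, a rotation vector about the tool's x, y, z scaled (see below). In form: [[fingers, tx, ty, tz, rx, ry, rz], ...]. A call has exactly 10 rows; each row is the pose to reach, as a shift and turn from the pose commanded when the call began, along the tool's axes at that moment; what a row does not reach only later rows make up. The controller multiplies each number of a shift by 0.3 m and each number of a turn by 60 degrees. A row lasts 1/10 s, in which the tool goes at most 50 mm and 8.59 degrees, less where a joint would pass 70% of its speed; a pose out of reach is approached as far as the arm can. A call with a number of a shift or a turn outside -1 to 1 is refused whole. A call with a gripper value outside its range is refused whole. The fingers move at their own pace and stop on an object; "force" is the grip in N (left out, the last holds). Time passes only in rows, so rows that repeat a pose let the fingers close, or fill a call up. It gives the time, the measured TCP pose, the force, the opening and the grip force at its end, in the units of the state.
- monitor.observe(): the state, without advancing time (a new reading comes with each control period).
- cams.camera(name): name is "scene" or "top"; returns the picture (480x640x3 uint8, blue, green, red); there is no depth.
- cams.calibration(name): a dict with "fov_y" (degrees; the focal length in pixels is half the picture's height over the tangent of half this angle, whatever the lens; pixels are square), "cx", "cy" (the principal point, pixels), "view" (4x4, takes a point from world to camera coordinates). Camera axes: x right, y up, looking along -z (the intrinsics and any distortion apply to the point x, -y, -z); pixel columns grow to the right and rows downward; lengths in mm; the calibration is good to about 2 mm. A picture is of the moment at which its call begins. calibration takes no time and is no camera call.
- job_done(): hands the job in; it is judged then, once.
Trained networks look in the newest picture that a camera, given by its name, has taken for a name from the list of things; names that differ only in an ending like _2 or _b are one class to them, and where a whole thing is asked for, a point or a joint stands for the part that bears it (a point fixed in the world has none). Each returns a list of dicts, best first, with "score" (0 to 1); they miss things now and then, are a little off and sometimes report something else, mostly with a low value. They report only what shows in the picture. A call takes as long as a camera call. They do not tell look-alikes from the thing itself.
- cams.spot_in(camera, name): "at" ([x, y, z] in mm, in the coordinates of the camera as it stood for that picture, good to about 4 mm: the middle of the surface that is visible of it).
- cams.outline_of(camera, name): "mask" (480x640 bool, what is visible of it).
- cams.pinpoint(camera, name): "at" ([x, y, z] in mm, in the coordinates of the camera as it stood for that picture, good to about 4 mm: a listed point, or the origin of a listed thing).
The state is a dict: "time": time; "joints": joint angles; "dq": joint speeds; "tau": joint torques, N m; "ee_pos": TCP position; "tcp_rot": TCP orientation; "force": force on the tool from outside, world axes, zero at the start; "ft_torque": the same for the moment, N m; "grip_width": opening from 0.0 (shut) to 1.0 (fully open); "grip_force": force on a finger pad.
Only numpy, scipy, OpenCV 4.12 (cv2) and the standard library are available. Lean on these libraries where they do the work, as an engineer would, in place of code of your own. Each camera call takes 0.05 s, during which the arm holds its last target. There are 200 camera calls.

## Working session

There is one attempt and no reset: what is moved stays moved. The work goes in short steps, Python scripts to look and compute and a tool call to move; the robot and the scene stay as the last step left them, time stands still between calls to the robot, and variables do not carry over. Pictures are saved under pics/ and viewed, at most 10 in all, crops included, and the job is handed in when it is done.

Besides the shell and the picture viewer there is one more tool, called after ">>>" as name(argument=value, ...) on one line, values as JSON. send_rows: Moves the arm, as the interface text tells. Its arguments: {"type":"object","properties":{"steps":{"type":"array","items":{"type":"array","items":{"type":"number"}}},"force":{"type":"number"}},"required":["steps"]}

```bash
ls; mkdir -p pics; python3 - <<'E'
from plant import monitor, cams
import cv2, numpy as np
print(monitor.observe())
for n in ["scene","top"]:
    im=cams.camera(n); cv2.imwrite(f"pics/{n}0.png",im)
    c=cams.calibration(n); print(n,c)
    V=np.array(c["view"])
    for k in ["nut","spindle","cross_hole","key","rest","tin","screwdriver","cup","nut_grip","seat"]:
        try:
            r=cams.pinpoint(n,k)
            for d in r[:4]:
                p=np.linalg.inv(V)@np.r_[d["at"],1]; print(n,k,round(d["score"],2),p[:3].round(1))
        except Exception as e: print(n,k,e)
E
```

```text
pics
{'time': 0.0, 'joints': array([ 1.04189045e+00,  2.45831344e-01,  1.55896864e+00,  3.60926979e-05,
        1.33868618e+00, -1.74082126e-01]), 'dq': array([-0.00110832, -0.00064393,  0.00129114,  0.00028175,  0.00124762,
        0.00350421]), 'tau': array([ 5.83944493e-04, -4.15803587e+01, -3.14620042e+01,  6.85188943e-02,
        3.29707959e-02, -8.49726212e-05]), 'ee_pos': array([225.5028704 , 609.01032121, 204.35869954]), 'tcp_rot': array([-3.42453470e-04,  1.76486688e-01,  9.84302572e-01, -8.82824393e-04]), 'force': array([ 0.1713014 , -0.18338603, -0.62719097]), 'ft_torque': array([ 0.05077737,  0.03241369, -0.00434748]), 'grip_force': 0.0, 'grip_width': 0.9975330184818868}
scene {'fov_y': 50.11149086701396, 'cx': 324.3137120330436, 'cy': 252.11974620013973, 'view': array([[-2.34547498e-01,  9.71967610e-01, -1.63228489e-02,
         7.81285945e+01],
       [-7.89920998e-01, -1.80777137e-01,  5.85956009e-01,
         4.14570649e+02],
       [ 5.66579464e-01,  1.50328277e-01,  8.10178450e-01,
        -1.23538217e+03],
       [ 0.00000000e+00,  0.00000000e+00,  0.00000000e+00,

[... 900 characters left out ...]
,
       [-2.16301834e-01,  1.72845584e-02,  9.76173530e-01,
        -6.74772892e+02],
       [ 0.00000000e+00,  0.00000000e+00,  0.00000000e+00,
         1.00000000e+00]])}
top nut 0.95 [796.3  75.   -1. ]
top nut 0.91 [ 339.9 -133.9   -2.4]
top nut 0.8 [520.1  69.6  -3.9]
top spindle 0.77 [522.1  70.8  -2.5]
top cross_hole 0.69 [516.3  67.8  97.4]
top key 0.79 [ 544.1 -224.1   35.7]
top rest 0.95 [ 544.2 -225.7    4.4]
top tin 0.92 [ 700.6 -123.1   -1.1]
top screwdriver 0.35 [518.1  71.6  97.2]
top cup 0.63 [ 3.963e+02  2.819e+02 -2.000e-01]
top nut_grip 0.97 [792.2  73.3  97.2]
top nut_grip 0.76 [ 337.4 -134.3   98.6]
top nut_grip 0.63 [521.9  68.9  77.5]
top seat 0.59 [519.2  70.2  59.3]
```

View pics/top0.png

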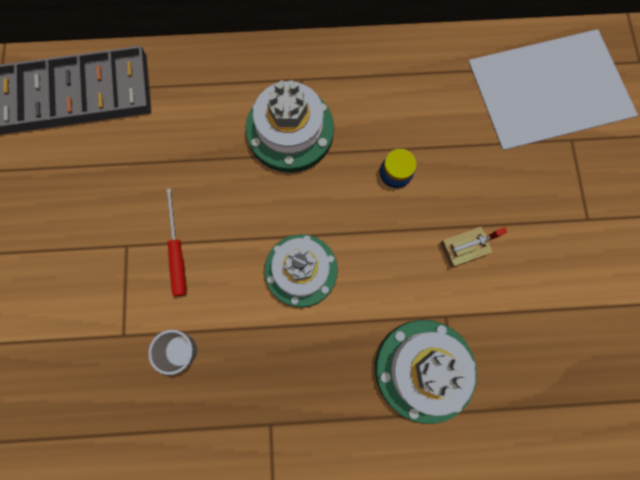

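View pics/scene0.png

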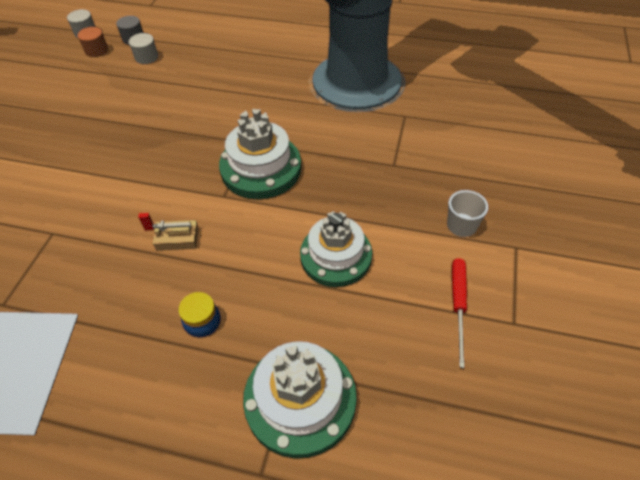

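Candidates for the nut, in the top view: (288,105), (300,265) and (438,372). The one at (300,265) has the smallest base and nut, and it bears the white-lined spindle, so I take that one. I'll confirm it with an enlarged crop.

```bash
python3 - <<'E'
import cv2, numpy as np
t=cv2.imread("pics/top0.png"); s=cv2.imread("pics/scene0.png")
def cr(im,cx,cy,h,w=400,hh=300):
    k=h*4/3
    M=np.float32([[hh/(2*h),0,w/2-cx*hh/(2*h)],[0,hh/(2*h),hh/2-cy*hh/(2*h)]])
    return cv2.warpAffine(im,M,(w,hh),flags=cv2.INTER_CUBIC)
a=np.hstack([cr(t,300,265,24),cr(s,336,232,30)]); b=np.hstack([cr(t,475,245,30),cr(s,172,230,30)])
cv2.imwrite("pics/crop1.png",np.vstack([a,b]))
E
```

```text
(no output)
```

View pics/crop1.png

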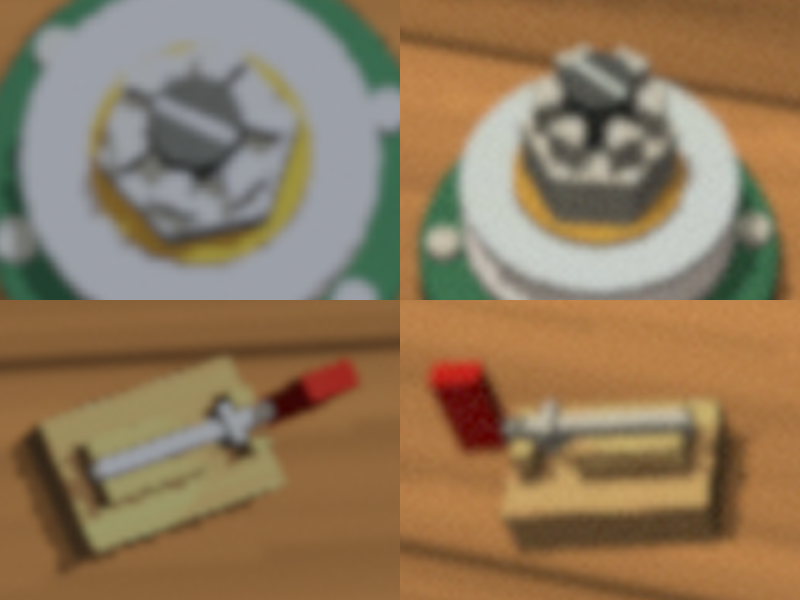

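The crop confirms that the small nut at (300,265) bears the spindle with the white line. The key lies in its rest at (475,245), with its handle toward (502,234). Next I'll measure precisely.

```bash
cat > h.py <<'E'
import numpy as np, cv2
from plant import monitor, cams
def cal(n):
    c=cams.calibration(n); return 240/np.tan(np.radians(c["fov_y"]/2)),c["cx"],c["cy"],np.array(c["view"])
def proj(n,P):
    f,cx,cy,V=cal(n); q=np.atleast_2d(P)@V[:3,:3].T+V[:3,3]
    return np.c_[cx-f*q[:,0]/q[:,2], cy+f*q[:,1]/q[:,2]]
def rectify(im,n,cx,cy,z,half,res):
    """metric top-down patch: col -> +x, row -> +y, res px/mm, at height z"""
    N=int(2*half*res); g=(np.arange(N)+.5)/res-half
    X,Y=np.meshgrid(cx+g,cy+g); p=proj(n,np.c_[X.ravel(),Y.ravel(),0*X.ravel()+z]).astype(np.float32)
    return cv2.remap(im,p[:,0].reshape(N,N),p[:,1].reshape(N,N),cv2.INTER_CUBIC)
def unproj(n,uv,z):
    f,cx,cy,V=cal(n); d=np.array([(uv[0]-cx)/f,-(uv[1]-cy)/f,-1]); R=V[:3,:3]; o=-R.T@V[:3,3]; d=R.T@d
    return o+d*(z-o[2])/d[2]
E
python3 - <<'E'
from h import *
rows=[]
for n in ["top","scene"]:
    im=cv2.imread(f"pics/{n}0.png")
    a=rectify(im,n,520,68,113,20,9.5); b=rectify(im,n,520,68,104,30,6.34)
    k=rectify(im,n,545,-224,45,50,3.8); r=rectify(im,n,545,-224,75,60,3.17)
    rows.append(np.hstack([cv2.resize(x,(200,200))[::-1] for x in (a,b,k,r)]))
    b_,g_,r_=[im[...,i].astype(int) for i in range(3)]
    m=(r_>120)&(g_<70)&(b_<70); ys,xs=np.nonzero(m)
    c=proj(n,[[545,-260,60]])[0]; s=np.hypot(xs-c[0],ys-c[1])<45
    print(n,"red",s.sum(),xs[s].mean(),ys[s].mean(),unproj(n,(xs[s].mean(),ys[s].mean()),75 ))
cv2.imwrite("pics/rect.png",np.vstack(rows))
for i in range(3): o=monitor.observe(); print(o["ee_pos"])
E
```

```text
top red 61 501.1967213114754 230.9672131147541 [ 556.9413172  -270.36231019   75.        ]
scene red 54 143.57407407407408 217.1851851851852 [ 564.48342516 -267.06609269   75.        ]
[225.83124289 609.52573699 205.44976156]
[225.83124289 609.52573699 205.44976156]
[225.83124289 609.52573699 205.44976156]
```

View pics/rect.png

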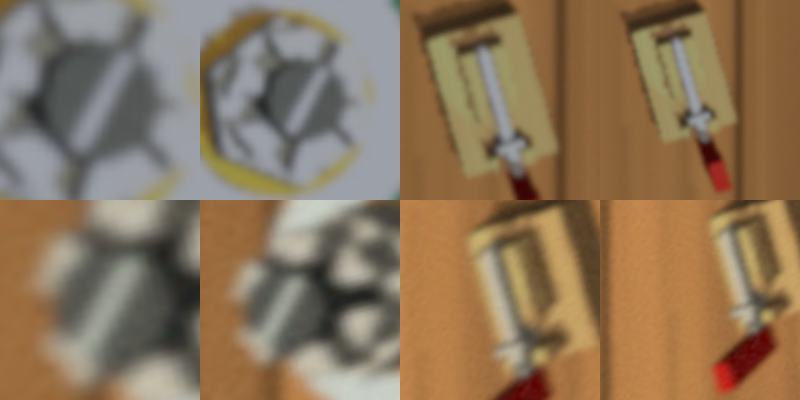

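The rectified patches show the white line at about 61° in both cameras, the slots at about 11° mod 60, and the key's x axis at about -74°. I'll refine these numerically.

```bash
python3 - <<'E'
from h import *
from scipy.optimize import minimize
def fit(im,n,z,c0,L,w,bg,th0):
    # soft bar model: bright bar (length L, width w) in surround, maximise correlation, params x,y,th
    half=max(L/2,bg)+4; res=5
    g=cv2.cvtColor(rectify(im,n,*c0,z,half,res),cv2.COLOR_BGR2GRAY).astype(float)
    N=g.shape[0]; t=(np.arange(N)+.5)/res-half; X,Y=np.meshgrid(t,t)
    def cost(p):
        u=(X-p[0])*np.cos(p[2])+(Y-p[1])*np.sin(p[2]); v=-(X-p[0])*np.sin(p[2])+(Y-p[1])*np.cos(p[2])
        s=lambda a: 1/(1+np.exp(-a/0.7))
        M=s(L/2-abs(u))*s(w/2-abs(v)); W=(abs(u)<L/2+1)&(abs(v)<bg)
        return -np.corrcoef(M[W],g[W])[0,1]
    best=min((minimize(cost,[dx,dy,th0+a],method="Nelder-Mead",options=dict(initial_simplex=np.array([dx,dy,th0+a])+np.array([[0,0,0],[2,0,0],[0,2,0],[0,0,.15]]))) for dx in(-2,0,2) for dy in (-2,0,2) for a in(-.1,.1)),key=lambda r:r.fun)
    p=best.x; return np.r_[p[:2]+c0,np.degrees(p[2])].round(2),round(-best.fun,3)
def disk(im,n):
    g=cv2.cvtColor(rectify(im,n,521,68,113,22,5),cv2.COLOR_BGR2GRAY).astype(float); N=g.shape[0]
    t=(np.arange(N)+.5)/5-22; X,Y=np.meshgrid(t,t)
    def cost(p):
        r=np.hypot(X-p[0],Y-p[1]); M=(1/(1+np.exp((r-12)/.7))); W=r<15; 
        v=abs(-(X-p[0])*np.sin(1.065)+(Y-p[1])*np.cos(1.065)); W&=v>2.5
        return np.corrcoef(M[W],g[W])[0,1]
    r=min((minimize(cost,[a,b],method="Nelder-Mead",options=dict(initial_simplex=np.array([a,b])+np.array([[0,0],[2,0],[0,2]]))) for a in(-2,0,2) for b in(-2,0,2)),key=lambda r:r.fun)
    return (r.x+[521,68]).round(2),round(r.fun,3)
for n in ["top","scene"]:
    im=cv2.imread(f"pics/{n}0.png")
    print(n,"line",fit(im,n,113,np.array([521,68.]),22,3,6,np.radians(61)),"disk",disk(im,n))
    print(n,"blade",fit(im,n,45,np.array([543,-222.]),46,6,6.5,np.radians(-74)))
    b_,g_,r_=[im[...,i].astype(int) for i in range(3)]
    m=(r_>150)&(g_<90)&(b_<90); ys,xs=np.nonzero(m); c=proj(n,[[557,-270,75]])[0]; s=np.hypot(xs-c[0],ys-c[1])<16
    print("gripTop",s.sum(),unproj(n,(xs[s].mean(),ys[s].mean()),75).round(1))
E
```

```text
top line (array([520.19,  67.2 ,  60.26]), np.float64(0.894)) disk (array([519. ,  67.4]), np.float64(-0.658))
top blade (array([ 543.36, -221.38,  -74.05]), np.float64(0.637))
gripTop 39 [ 557.5 -271.    75. ]
scene line (array([521.55,  66.72,  60.26]), np.float64(0.785)) disk (array([539.48,  76.76]), np.float64(-0.548))
scene blade (array([ 542.49, -222.92,  -74.05]), np.float64(0.908))
gripTop 42 [ 559.4 -271.4   75. ]
```

```bash
cat >> h.py <<'E'
from scipy.spatial.transform import Rotation as Rn
def pose():
    o=monitor.observe(); R=Rn.from_quat(o["tcp_rot"],scalar_first=True); y=R.as_matrix()[:,1]
    return o,R,np.degrees(np.arctan2(y[1],y[0]))
def go(p,yaw):
    """scaled shift/turn from the measured pose to TCP p, pointing down, tool y at yaw (deg)"""
    o,R,_=pose(); a=np.radians(yaw); Y=np.array([np.cos(a),np.sin(a),0]); Z=np.array([0,0,-1.])
    T=Rn.from_matrix(np.c_[np.cross(Y,Z),Y,Z])
    return (R.inv().apply(np.array(p)-o["ee_pos"])/300).round(4),((R.inv()*T).as_rotvec()/np.radians(60)).round(4)
E
python3 - <<'E'
from h import *
print(pose()[2], go([373,338,200],71), go([520.8,67,140],71))
E
```

```text
69.67119650816805 (array([-0.7744, -0.6783,  0.0182]), array([-0.    ,  0.    , -0.0221])) (array([-1.5502, -1.3542,  0.2182]), array([-0.    ,  0.    , -0.0221]))
```

>>> send_rows(steps=[[0.6,-0.08,-0.07,0,0,0,0],[0.6,-0.16,-0.14,0,0,0,0],[0.6,-0.26,-0.23,0,0,0,0],[0.6,-0.36,-0.32,0,0,0,0],[0.6,-0.46,-0.41,0,0,0,0],[0.6,-0.56,-0.5,0,0,0,0],[0.6,-0.66,-0.59,0,0,0,0],[0.6,-0.76,-0.68,0,0,0,0],[0.6,-0.86,-0.76,0,0,0,0],[0.6,-0.94,-0.83,0,0,0,-0.02]], force=20)

```text
time: 2.1
ee_pos: [404.6, 276.4, 205.7]
tcp_rot: [0.0, 0.166, 0.986, 0.0]
force: [-0.3, -0.2, 0.1]
grip_width: 0.799
grip_force: 0.0
```

```bash
python3 - <<'E'
from h import *
print(pose()[0]["ee_pos"],pose()[2], go([520.8,67,140],71), go([520.8,67,66],71))
E
```

```text
[404.58185431 276.40743772 205.74548014] 70.85269498391902 (array([-0.5948, -0.5324,  0.2193]), array([ 0.0004,  0.0007, -0.0025])) (array([-0.5946, -0.5325,  0.466 ]), array([ 0.0004,  0.0007, -0.0025]))
```

>>> send_rows(steps=[[0.6,-0.08,-0.07,0.02,0,0,0],[0.6,-0.18,-0.16,0.05,0,0,0],[0.6,-0.28,-0.25,0.08,0,0,0],[0.6,-0.38,-0.34,0.12,0,0,0],[0.6,-0.48,-0.43,0.16,0,0,0],[0.6,-0.55,-0.5,0.19,0,0,0],[0.6,-0.595,-0.532,0.22,0,0,-0.0025],[0.6,-0.595,-0.532,0.22,0,0,-0.0025],[0.6,-0.595,-0.532,0.28,0,0,-0.0025],[0.6,-0.595,-0.532,0.28,0,0,-0.0025]])

```text
time: 3.1
ee_pos: [518.2, 70.1, 119.8]
tcp_rot: [-0.002, 0.164, 0.986, 0.0]
force: [0.1, 0.9, -0.3]
grip_width: 0.796
grip_force: 0.0
```

```bash
python3 - <<'E'
from h import *
print(pose()[0]["ee_pos"],pose()[2], go([520.8,67,66],71))
E
```

```text
[518.24486361  70.09222997 119.82383021] 71.08962307936689 (array([-0.0121, -0.0069,  0.1794]), array([-0.0006, -0.0038,  0.0015]))
```

>>> send_rows(steps=[[0.6,0,0,0.03,0,0,0],[0.6,0,0,0.06,0,0,0],[0.6,0,0,0.09,0,0,0],[0.6,0,0,0.12,0,0,0],[0.6,0,0,0.15,0,0,0],[0.6,0,0,0.175,0,0,0],[0.6,0,0,0.175,0,0,0],[0.6,0,0,0.175,0,0,0],[0.6,0,0,0.175,0,0,0],[0.6,0,0,0.175,0,0,0]])

```text
time: 4.1
ee_pos: [520.5, 68.7, 69.5]
tcp_rot: [0.0, 0.165, 0.986, 0.0]
force: [0.1, 0.5, 0.1]
grip_width: 0.803
grip_force: 0.0
```

```bash
python3 - <<'E'
from h import *
print(pose()[0]["ee_pos"],pose()[2], go([520.8,67,66],71),pose()[0]["force"],pose()[0]["ft_torque"])
for n in ["top","scene"]: cv2.imwrite(f"pics/{n}1.png",cams.camera(n))
E
```

```text
[520.50472616  68.73626911  69.45375028] 71.02053432870407 (array([-0.0028, -0.0052,  0.0115]), array([0.0002, 0.0009, 0.0003])) [0.05105339 0.48390201 0.14354458] [ 0.01544908  0.02720725 -0.04198411]
```

>>> send_rows(steps=[[0.6,-0.003,-0.005,0.01,0,0,0],[0.3,-0.003,-0.005,0.01,0,0,0],[0,-0.003,-0.005,0.01,0,0,0],[-0.5,-0.003,-0.005,0.01,0,0,0],[-1,-0.003,-0.005,0.01,0,0,0],[-1,-0.003,-0.005,0.01,0,0,0],[-1,-0.003,-0.005,0.01,0,0,0],[-1,-0.003,-0.005,0.01,0,0,0],[-1,-0.003,-0.005,0.01,0,0,0],[-1,-0.003,-0.005,0.01,0,0,0]], force=15)

```text
time: 5.2
ee_pos: [520.5, 67.2, 66.0]
tcp_rot: [0.0, 0.165, 0.986, 0.0]
force: [1.3, 1.9, 0.4]
grip_width: 0.496
grip_force: 14.9
```

```bash
python3 - <<'E'
from h import *
o,R,y=pose(); print(o["ee_pos"],y,"Ftool",R.inv().apply(o["force"]).round(2),"T",o["ft_torque"].round(3),o["grip_width"]*94,o["grip_force"])
E
```

```text
[520.5212697   67.24109655  65.9782446 ] 71.01483175862674 Ftool [-0.57  2.2  -0.43] T [ 0.317 -0.136 -0.158] 46.60967277923735 14.897509664297104
```

>>> send_rows(steps=[[-1,0,0,0,0,0,0],[-1,0,0,0,0,0,0],[-1,0,0,0,0,0,0],[-1,0,0,0,0,0,0],[-1,0,0,0,0,0,0],[-1,0,0,0,0,0,-0.01],[-1,0,0,0,0,0,-0.02],[-1,0,0,0,0,0,-0.02],[-1,0,0,0,0,0,-0.02],[-1,0,0,0,0,0,-0.02]], force=58)

```text
time: 6.2
ee_pos: [520.5, 67.2, 66.0]
tcp_rot: [0.0, 0.155, 0.988, 0.0]
force: [1.9, 3.8, -0.2]
grip_width: 0.485
grip_force: 57.5
```

```bash
python3 - <<'E'
from h import *
o,R,y=pose(); print(o["ee_pos"],y,"Ftool",R.inv().apply(o["force"]).round(2),"T",o["ft_torque"].round(3),o["grip_width"]*94,o["grip_force"])
E
```

```text
[520.5349752   67.20589303  65.99674933] 72.22368589130328 Ftool [-0.63  4.14  0.23] T [ 0.724 -0.356 -0.04 ] 45.624578562304265 57.547128796577454
```

>>> send_rows(steps=[[-1,0,0,0,0,0,0.03],[-1,0,0,0,0,0,0.06],[-1,0,0,0,0,0,0.09],[-1,0,0,0,0,0,0.12],[-1,0,0,0,0,0,0.15],[-1,0,0,0,0,0,0.18],[-1,0,0,0,0,0,0.21],[-1,0,0,0,0,0,0.24],[-1,0,0,0,0,0,0.25],[-1,0,0,0,0,0,0.25]])

```text
time: 7.2
ee_pos: [520.6, 67.4, 66.0]
tcp_rot: [0.0, 0.282, 0.959, 0.0]
force: [3.2, 5.9, -0.8]
grip_width: 0.486
grip_force: 57.5
```

```bash
cat > st.py <<'E'
from h import *
o,R,y=pose(); print(o["time"],o["ee_pos"],y,"Ftool",R.inv().apply(o["force"]).round(2),"T",o["ft_torque"].round(3),o["grip_width"]*94,o["grip_force"],np.degrees(o["joints"][5]))
E
python3 st.py
```

```text
7.2 [520.62568713  67.42946794  65.96349947] 57.226554586997835 Ftool [0.53 6.7  0.79] T [ 0.874 -0.357  0.007] 45.71389721225153 57.515371441841125 -62.27346300462048
```

>>> send_rows(steps=[[-1,0,0,0,0,0,0.03],[-1,0,0,0,0,0,0.06],[-1,0,0,0,0,0,0.09],[-1,0,0,0,0,0,0.12],[-1,0,0,0,0,0,0.14],[-1,0,0,0,0,0,0.16],[-1,0,0,0,0,0,0.18],[-1,0,0,0,0,0,0.2],[-1,0,0,0,0,0,0.22],[-1,0,0,0,0,0,0.24]])

```text
time: 8.2
ee_pos: [520.8, 67.7, 66.0]
tcp_rot: [0.0, 0.4, 0.917, 0.0]
force: [3.9, 6.5, -1.5]
grip_width: 0.49
grip_force: 57.3
```

```bash
python3 st.py
```

```text
8.2 [520.84542657  67.65327033  66.00287555] 42.89263818688529 Ftool [2.11 7.29 1.48] T [ 1.093 -0.487  0.559] 46.03374796785622 57.29905664920807 -47.91491762522604
```

>>> send_rows(steps=[[-1,0,0,0,0,0,0.03],[-1,0,0,0,0,0,0.06],[-1,0,0,0,0,0,0.09],[-1,0,0,0,0,0,0.12],[-1,0,0,0,0,0,0.14],[-1,0,0,0,0,0,0.16],[-1,0,0,0,0,0,0.18],[-1,0,0,0,0,0,0.2],[-1,0,0,0,0,0,0.22],[-1,0,0,0,0,0,0.24]])

```text
time: 9.2
ee_pos: [521.1, 67.8, 66.0]
tcp_rot: [0.001, 0.511, 0.859, 0.001]
force: [5.0, 7.9, -3.8]
grip_width: 0.483
grip_force: 57.3
```

```bash
python3 st.py
```

```text
9.2 [521.06215972  67.76434142  66.00398728] 28.489766165956503 Ftool [4.6  8.17 3.78] T [ 1.12  -0.615  0.651] 45.41753454950143 57.299081683158875 -33.514037245835446
```

>>> send_rows(steps=[[-1,0,0,0,0,0,0.04],[-1,0,0,0,0,0,0.08],[-1,0,0,0,0,0,0.12],[-1,0,0,0,0,0,0.16],[-1,0,0,0,0,0,0.2],[-1,0,0,0,0,0,0.24],[-1,0,0,0,0,0,0.28],[-1,0,0,0,0,0,0.32],[-1,0,0,0,0,0,0.36],[-1,0,0,0,0,0,0.4]])

```text
time: 10.2
ee_pos: [521.5, 67.8, 66.0]
tcp_rot: [0.001, 0.679, 0.734, 0.001]
force: [7.5, 7.4, -4.3]
grip_width: 0.481
grip_force: 57.3
```

```bash
python3 st.py; python3 -c "
from plant import cams
import cv2
for n in ['top','scene']: cv2.imwrite(f'pics/{n}2.png',cams.camera(n))"
```

```text
10.2 [521.46881304  67.84062167  66.03380658] 4.428972417006627 Ftool [6.84 8.01 4.34] T [ 1.228 -0.796  0.579] 45.247817695098064 57.2998970746994 -9.463026535687428
```

>>> send_rows(steps=[[-1,0,0,0,0,0,0.03],[-1,0,0,0,0,0,0.06],[-1,0,0,0,0,0,0.09],[-1,0,0,0,0,0,0.104],[-1,0,0,0,0,0,0.104],[-1,0,0,0,0,0,0.104],[-1,0,0,0,0,0,0.104],[-1,0,0,0,0,0,0.104],[-1,0,0,0,0,0,0.104],[-1,0,0,0,0,0,0.104]])

```text
time: 11.3
ee_pos: [521.6, 67.8, 66.0]
tcp_rot: [0.001, 0.718, 0.696, 0.001]
force: [7.5, 8.0, -4.0]
grip_width: 0.483
grip_force: 57.3
```

```bash
python3 st.py
```

```text
11.3 [521.55646869  67.83490714  66.00221683] -1.7435751281238339 Ftool [8.2  7.28 4.01] T [ 1.295 -0.878  0.505] 45.440809062330736 57.33958303928375 -3.3044043557031695
```

>>> send_rows(steps=[[-0.02,0,0,0,0,0,0],[0.3,0,0,0,0,0,0],[0.6,0,0,0,0,0,0],[0.6,0,0,0,0,0,0],[0.6,0,0,-0.08,0,0,0],[0.6,0,0,-0.18,0,0,0],[0.6,0,0,-0.28,0,0,0],[0.6,0,0,-0.34,0,0,0],[0.6,0,0,-0.36,0,0,0],[0.6,0,0,-0.36,0,0,0]], force=20)

```text
time: 12.3
ee_pos: [520.7, 66.8, 174.4]
tcp_rot: [0.001, 0.718, 0.696, 0.0]
force: [0.2, 0.3, -1.0]
grip_width: 0.796
grip_force: 0.0
```

```bash
python3 - <<'E'
from h import *
import math
a=math.radians(-74.05); d=np.array([math.cos(a),math.sin(a)])
print("grip est from blade",np.array([542.9,-222.2])+48*d)
g=[557.8,-270.3]
print(pose()[0]["ee_pos"],pose()[2],go([*g,160],15.95))
E
```

```text
grip est from blade [ 556.09032281 -268.35208971]
[520.71549915  66.80664518 174.44113331] -1.8251126792891321 (array([-1.1192,  0.1593,  0.0489]), array([ 0.001 ,  0.0006, -0.2963]))
```

>>> send_rows(steps=[[0,-0.1,0.015,0,0,0,0],[0,-0.22,0.03,0,0,0,-0.05],[0,-0.34,0.05,0,0,0,-0.1],[0,-0.46,0.07,0,0,0,-0.15],[0,-0.58,0.09,0,0,0,-0.2],[0,-0.7,0.11,0,0,0,-0.25],[-0.3,-0.82,0.13,0,0,0,-0.296],[-0.3,-0.92,0.145,0,0,0,-0.296],[-0.3,-0.98,0.155,0,0,0,-0.296],[-0.3,-0.98,0.159,0,0,0,-0.296]])

```text
time: 13.3
ee_pos: [558.1, -229.6, 172.4]
tcp_rot: [-0.001, 0.603, 0.798, -0.0]
force: [0.5, 0.0, -0.5]
grip_width: 0.352
grip_force: 0.0
```

```bash
python3 - <<'E'
from h import *
for n in ["top","scene"]: cv2.imwrite(f"pics/{n}3.png",cams.camera(n))
print(pose()[0]["ee_pos"],pose()[2],go([557.5,-270,120],15.95),monitor.observe()["grip_width"]*94)
rows=[]
for n,i in [("top",0),("top",3),("scene",3)]:
    im=cv2.imread(f"pics/{n}{i}.png")
    rows.append(np.hstack([cv2.resize(rectify(im,n,521,67,z,h,6.34),(260,260))[::-1] for z,h in ((113,20),(104,30),(88,34))]))
cv2.imwrite("pics/rect3.png",cv2.resize(np.vstack(rows[1:]),(780,520)))
E
```

```text
[ 558.422363   -227.3439525   172.91168832] 15.94416738461468 (array([-0.1362, -0.0418,  0.1762]), array([-0.001 , -0.0017, -0.0001])) 32.449881771172315
```

View pics/rect3.png

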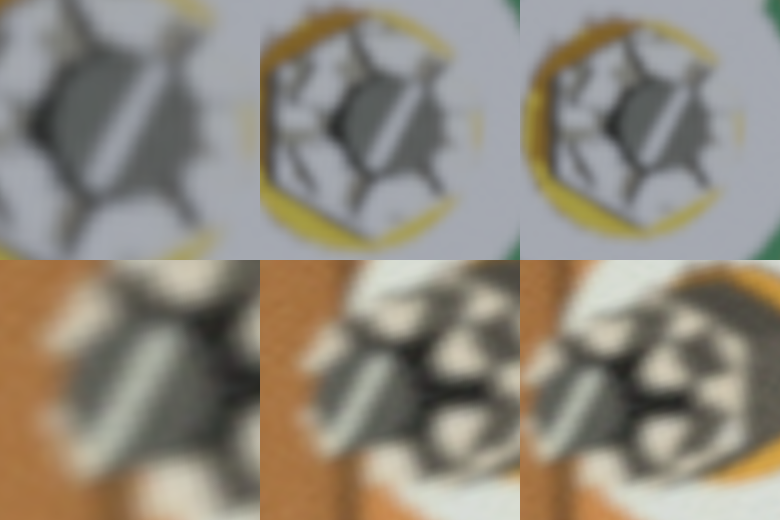

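>>> send_rows(steps=[[-0.3,-0.07,-0.02,0,0,0,0],[-0.3,-0.136,-0.042,0.03,0,0,0],[-0.3,-0.136,-0.042,0.1,0,0,0],[-0.3,-0.136,-0.042,0.2,0,0,0],[-0.3,-0.136,-0.042,0.3,0,0,0],[-0.3,-0.136,-0.042,0.36,0,0,0],[-0.3,-0.136,-0.042,0.4,0,0,0],[-0.3,-0.136,-0.042,0.426,0,0,0],[-0.3,-0.136,-0.042,0.426,0,0,0],[-0.3,-0.136,-0.042,0.426,0,0,0]])

```text
time: 14.4
ee_pos: [558.5, -271.3, 47.0]
tcp_rot: [0.001, 0.602, 0.798, 0.0]
force: [0.6, 0.3, 0.2]
grip_width: 0.348
grip_force: 0.0
```

```bash
python3 st.py; python3 - <<'E'
from h import *
r=[]
for n in ["top","scene"]:
    im=cams.camera(n); cv2.imwrite(f"pics/{n}4.png",im); u,v=proj(n,[[557,-270,75]])[0].astype(int)
    r.append(cv2.resize(im[v-40:v+40,u-50:u+50],(400,320),interpolation=cv2.INTER_CUBIC))
cv2.imwrite("pics/k4.png",np.hstack(r))
E
```

```text
14.4 [ 558.5043068  -271.2622138    47.02738279] 15.956339471807045 Ftool [ 0.13  0.7  -0.15] T [-0.08   0.029  0.022] 32.67925708165603 0.0 -52.311005648346296
```

View pics/k4.png

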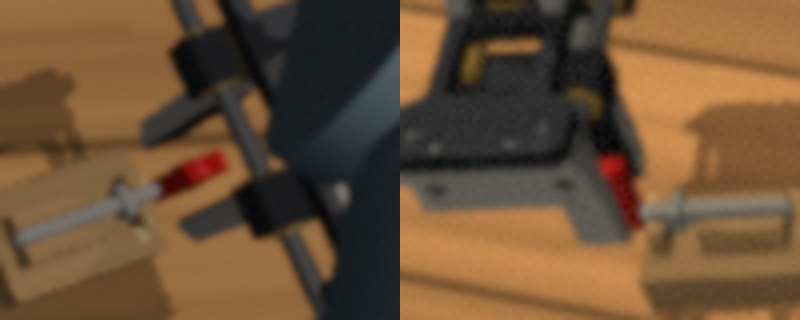

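>>> send_rows(steps=[[-0.5,0,0,0,0,0,0],[-0.7,0,0,0,0,0,0],[-1,0,0,0,0,0,0],[-1,0,0,0,0,0,0],[-1,0,0,0,0,0,0],[-1,0,0,0,0,0,0],[-1,0,0,0,0,0,0],[-1,0,0,0,0,0,0],[-1,0,0,0,0,0,0],[-1,0,0,0,0,0,0]], force=20)

```text
time: 15.5
ee_pos: [558.0, -271.1, 46.4]
tcp_rot: [0.0, 0.602, 0.798, -0.0]
force: [-0.1, 0.6, 3.1]
grip_width: 0.102
grip_force: 20.0
```

```bash
python3 st.py
```

```text
15.5 [ 558.04249245 -271.09130597   46.39304213] 15.941832901848944 Ftool [ 0.58  0.03 -3.05] T [0.098 0.088 0.023] 9.556183458587215 19.99838411808014 -52.3077514060561
```

>>> send_rows(steps=[[-1,0,0,-0.03,0,0,0],[-1,0,0,-0.06,0,0,0],[-1,0,0,-0.1,0,0,0],[-1,0,0,-0.14,0,0,0],[-1,0,0,-0.17,0,0,0],[-1,0,0,-0.19,0,0,0],[-1,0,0,-0.2,0,0,0],[-1,0,0,-0.2,0,0,0],[-1,0,0,-0.2,0,0,0],[-1,0,0,-0.2,0,0,0]])

```text
time: 16.5
ee_pos: [557.5, -270.7, 105.5]
tcp_rot: [-0.001, 0.602, 0.798, -0.0]
force: [-0.2, -0.1, 1.1]
grip_width: 0.108
grip_force: 20.0
```

```bash
python3 st.py;  python3 - <<'E'
from h import *
print(go([465.4,-31.2,101.4],-29.74))
E
```

```text
16.5 [ 557.52574727 -270.73548029  105.4921828 ] 15.942871916633736 Ftool [-0.08 -0.22 -1.12] T [-0.087  0.009 -0.033] 10.18260735321554 19.9975848197937 -52.30933325065386
(array([ 0.8521, -0.0759,  0.0145]), array([-1.000e-03, -5.000e-04,  7.614e-01]))
```

>>> send_rows(steps=[[-1,0.06,-0.005,0,0,0,0.06],[-1,0.15,-0.013,0,0,0,0.15],[-1,0.26,-0.023,0,0,0,0.25],[-1,0.37,-0.033,0.005,0,0,0.35],[-1,0.48,-0.043,0.008,0,0,0.45],[-1,0.59,-0.053,0.01,0,0,0.55],[-1,0.7,-0.063,0.012,0,0,0.64],[-1,0.79,-0.07,0.0145,0,0,0.72],[-1,0.84,-0.075,0.0145,0,0,0.7614],[-1,0.852,-0.076,0.0145,0,0,0.7614]])

```text
time: 17.5
ee_pos: [464.8, -30.1, 101.3]
tcp_rot: [-0.0, 0.864, 0.503, -0.0]
force: [0.2, -1.0, -1.2]
grip_width: 0.105
grip_force: 20.0
```

>>> send_rows(steps=[[-1,0,0,0,0,0,0],[-1,0,0,0,0,0,0],[-1,0,0,0,0,0,0],[-1,0,0,0,0,0,0],[-1,0,0,0,0,0,0],[-1,0,0,0,0,0,0],[-1,0,0,0,0,0,0],[-1,0,0,0,0,0,0],[-1,0,0,0,0,0,0],[-1,0,0,0,0,0,0]])

```text
time: 18.5
ee_pos: [465.8, -31.4, 101.8]
tcp_rot: [0.0, 0.865, 0.502, 0.0]
force: [0.2, 0.0, -0.8]
grip_width: 0.106
grip_force: 20.0
```

```bash
python3 st.py;  python3 - <<'E'
from h import *
print(go([465.4,-31.2,101.4],-29.74))
r=[]
for n in ["top","scene"]:
    im=cams.camera(n); cv2.imwrite(f"pics/{n}5.png",im); u,v=proj(n,[[495,20,100]])[0].astype(int)
    r.append(cv2.resize(im[v-45:v+45,u-60:u+60],(400,300),interpolation=cv2.INTER_CUBIC))
    b,g,rr=[im[...,i].astype(int) for i in range(3)]
cv2.imwrite("pics/k5.png",np.hstack(r))
E
```

```text
18.5 [465.77499809 -31.44870431 101.81742265] -29.73948918998576 Ftool [0.13 0.2  0.84] T [-0.094  0.09   0.001] 9.959307277762901 19.997558891773224 11.918863129709647
(array([ 0.0001, -0.0015,  0.0014]), array([ 0., -0.,  0.]))
```

View pics/k5.png

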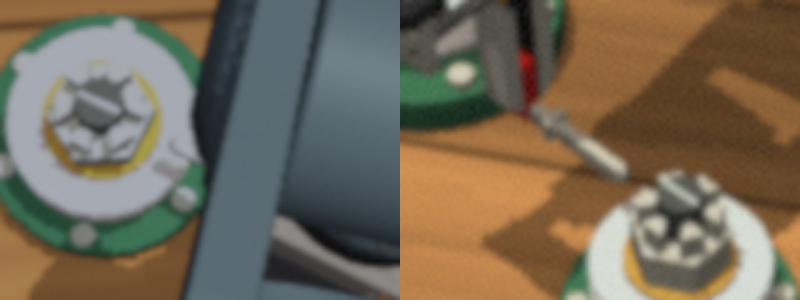

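```bash
python3 - <<'E'
from h import *
from scipy.optimize import minimize
n="scene"; im=cv2.imread("pics/scene5.png"); c=np.array([521.5,66.9]); a0=np.radians(60.26)
d0=np.array([np.cos(a0),np.sin(a0)]); c0=c-65*d0
g=cv2.cvtColor(rectify(im,n,*c0,100,35,5),cv2.COLOR_BGR2GRAY).astype(float); N=g.shape[0]; t=(np.arange(N)+.5)/5-35; X,Y=np.meshgrid(t,t)
def cost(p):
    u=X*np.cos(p[1])+Y*np.sin(p[1])+3; v=-X*np.sin(p[1])+Y*np.cos(p[1])-p[0]
    s=lambda a:1/(1+np.exp(-a/.7)); M=s(p[2]/2-abs(v)); W=(abs(u)<18)&(abs(v)<9)
    return -np.corrcoef(M[W],g[W])[0,1]
for th in np.radians([55,58,60.26,63,66]):
    r=minimize(lambda q:cost([q[0],th,6]),[0],method="Nelder-Mead"); print(np.degrees(th),r.x,r.fun)
r=minimize(lambda q:cost([q[0],q[1],6]),[0.5,a0+.05],method="Nelder-Mead",options=dict(initial_simplex=[[0,a0],[2,a0],[0,a0+.1]])); print(r.x[0],np.degrees(r.x[1]),r.fun)
for i in (0,3):  # white line angle profile, clear view
  for m in ("top","scene"):
    g2=cv2.cvtColor(rectify(cv2.imread(f"pics/{m}{i}.png"),m,521.5,66.9,113,14,8),cv2.COLOR_BGR2GRAY).astype(float); K=g2.shape[0]; tt=(np.arange(K)+.5)/8-14; A,B=np.meshgrid(tt,tt)
    def cl(q):
        v=-A*np.sin(q[1])+B*np.cos(q[1])-q[0]; u=A*np.cos(q[1])+B*np.sin(q[1]); W=(abs(u)<9)&(abs(v)<6)
        return -np.corrcoef(np.exp(-(v/1.6)**2)[W],g2[W])[0,1]
    b=min((minimize(cl,[x,y],method="Nelder-Mead",options=dict(initial_simplex=[[x,y],[x+1,y],[x,y+.05]])) for x in(-1,1) for y in (1.0,1.1)),key=lambda r:r.fun); print(m,i,b.x[0],np.degrees(b.x[1]),b.fun)
E
```

```text
55.0 [-0.33375] -0.7580025897766836
58.00000000000001 [-0.001] -0.7642086438403058
60.260000000000005 [-0.5520625] -0.7749595886398017
63.0 [-0.613] -0.7525071952213654
66.0 [-0.735125] -0.7027900157051764
-0.5005411642711692 58.83604105279461 -0.7777954508198902
top 0 1.2285523759783246 61.604483067602644 -0.923418024476926
scene 0 -0.1461985521018505 60.8131895154344 -0.8505687393611988
top 3 1.2353407427872298 61.65023125398806 -0.9242099993986054
scene 3 -0.10512463934719563 60.41689841530597 -0.845947704018948
```

>>> send_rows(steps=[[-1,0,-0.0015,0.0014,0,0,0],[-1,0.015,-0.0015,0.0014,0,0,0],[-1,0.03,-0.0015,0.0014,0,0,0],[-1,0.043,-0.0015,0.0014,0,0,0],[-1,0.053,-0.0015,0.0014,0,0,0],[-1,0.062,-0.0015,0.0014,0,0,0],[-1,0.069,-0.0015,0.0014,0,0,0],[-1,0.076,-0.0015,0.0014,0,0,0],[-1,0.083,-0.0015,0.0014,0,0,0],[-1,0.09,-0.0015,0.0014,0,0,0]])

```text
time: 19.6
ee_pos: [478.8, -7.7, 101.4]
tcp_rot: [0.0, 0.865, 0.502, -0.0]
force: [0.2, -0.2, -1.0]
grip_width: 0.106
grip_force: 20.0
```

```bash
cat >> st.py <<'E'
c=np.array([521.5,66.9]); a=np.radians(60.26); p=o["ee_pos"][:2]-c
print("out",-p@[np.cos(a),np.sin(a)],"lat(tool y)",p@[np.sin(a),-np.cos(a)])
E
python3 st.py
```

```text
19.6 [478.83447236  -7.6978888  101.37226216] -29.74271968756197 Ftool [-0.09  0.27  0.99] T [-0.096  0.114 -0.005] 9.972505381506418 19.997482001781464 15.225247675358709
out 85.93713181681024 lat(tool y) -0.04045581095602174
```

>>> send_rows(steps=[[-1,0.01,0,0,0,0,0],[-1,0.02,0,0,0,0,0],[-1,0.03,0,0,0,0,0],[-1,0.04,0,0,0,0,0],[-1,0.05,0,0,0,0,0],[-1,0.06,0,0,0,0,0],[-1,0.07,0,0,0,0,0],[-1,0.08,0,0,0,0,0],[-1,0.09,0,0,0,0,0],[-1,0.095,0,0,0,0,0]])

```text
time: 20.6
ee_pos: [493.1, 17.2, 101.4]
tcp_rot: [0.0, 0.865, 0.502, 0.0]
force: [-1.0, 0.0, -0.3]
grip_width: 0.102
grip_force: 20.0
```

```bash
python3 st.py
```

```text
20.6 [493.06081017  17.20359949 101.4148052 ] -29.72809161810147 Ftool [-0.51 -0.89  0.34] T [-0.124  0.059 -0.014] 9.582428749855463 19.99748468399048 18.53272648406752
out 57.25834512448741 lat(tool y) -0.04069025586782178
```

>>> send_rows(steps=[[-1,0.003,0,0,0,0,0],[-1,0.006,0,0,0,0,0],[-1,0.009,0,0,0,0,0],[-1,0.012,0,0,0,0,0],[-1,0.015,0,0,0,0,0],[-1,0.018,0,0,0,0,0],[-1,0.021,0,0,0,0,0],[-1,0.023,0,0,0,0,0],[-1,0.023,0,0,0,0,0],[-1,0.023,0,0,0,0,0]], force=10)

```text
time: 21.6
ee_pos: [496.3, 23.0, 101.4]
tcp_rot: [-0.0, 0.865, 0.502, -0.0]
force: [-0.0, -1.2, 0.1]
grip_width: 0.107
grip_force: 10.0
```

```bash
python3 st.py
```

```text
21.6 [496.33129112  22.95780657 101.39509726] -29.740137501274134 Ftool [-1.09  0.6  -0.07] T [-0.076  0.122  0.015] 10.014555081275784 9.998479038476944 19.290181780736514
out 50.63968005636909 lat(tool y) -0.055439918764540665
```

Next I'll creep on at about 0.4 mm per row until contact.

>>> send_rows(steps=[[-1,0.0013,0,0,0,0,0],[-1,0.0026,0,0,0,0,0],[-1,0.004,0,0,0,0,0],[-1,0.0053,0,0,0,0,0],[-1,0.0066,0,0,0,0,0],[-1,0.008,0,0,0,0,0],[-1,0.009,0,0,0,0,0],[-1,0.01,0,0,0,0,0],[-1,0.01,0,0,0,0,0],[-1,0.01,0,0,0,0,0]])

```text
time: 22.6
ee_pos: [497.7, 25.4, 101.4]
tcp_rot: [0.0, 0.865, 0.502, -0.0]
force: [-0.2, -0.3, -0.8]
grip_width: 0.106
grip_force: 10.0
```

```bash
python3 st.py
```

```text
22.6 [497.74848667  25.43061168 101.37629862] -29.740163670743662 Ftool [-0.37 -0.03  0.8 ] T [-0.237  0.21   0.034] 9.933727172222449 9.998877346515656 19.625202506013196
out 47.789558405295395 lat(tool y) -0.05158168696748567
```

>>> send_rows(steps=[[-1,0.0013,0,0,0,0,0],[-1,0.0026,0,0,0,0,0],[-1,0.004,0,0,0,0,0],[-1,0.0053,0,0,0,0,0],[-1,0.0066,0,0,0,0,0],[-1,0.008,0,0,0,0,0],[-1,0.008,0,0,0,0,0],[-1,0.008,0,0,0,0,0],[-1,0.008,0,0,0,0,0],[-1,0.008,0,0,0,0,0]])

```text
time: 23.6
ee_pos: [498.2, 26.0, 101.6]
tcp_rot: [0.001, 0.865, 0.502, -0.002]
force: [-5.7, -8.5, 3.9]
grip_width: 0.109
grip_force: 10.0
```

```bash
python3 st.py
```

```text
23.6 [498.23048114  26.00112233 101.55358344] -29.705993317515205 Ftool [-10.2   -0.75  -3.89] T [-1.626  1.137 -0.098] 10.211275170842454 10.000084340572357 19.89390790855525
out 47.05509176308161 lat(tool y) 0.08391673599006345
```

>>> send_rows(steps=[[-0.75,0,0,0,0,0,0],[-0.6,0,0,0,0,0,0],[-0.4,0,0,0,0,0,0],[-0.4,0,0,0,0,0,0],[-0.4,0,0,-0.04,0,0,0],[-0.4,0,0,-0.12,0,0,0],[-0.4,0,0,-0.22,0,0,0],[-0.4,-0.1,0,-0.34,0,0,0],[-0.4,-0.2,0,-0.44,0,0,0],[-0.4,-0.3,0,-0.5,0,0,0]])

```text
time: 24.6
ee_pos: [454.9, -51.4, 255.3]
tcp_rot: [0.002, 0.865, 0.502, 0.002]
force: [1.3, -0.0, 0.1]
grip_width: 0.305
grip_force: 0.0
```

>>> send_rows(steps=[[-0.4,-0.1,-0.1,0,0,0,0],[-0.4,-0.2,-0.2,0,0,0,0],[-0.4,-0.3,-0.3,0,0,0,0],[-0.4,-0.4,-0.3,0,0,0,0],[-0.4,-0.4,-0.3,0,0,0,0],[-0.4,-0.4,-0.3,0,0,0,0],[-0.4,-0.4,-0.3,0,0,0,0],[-0.4,-0.4,-0.3,0,0,0,0],[-0.4,-0.4,-0.3,0,0,0,0],[-0.4,-0.4,-0.3,0,0,0,0]])

```text
time: 25.6
ee_pos: [316.9, -109.6, 251.3]
tcp_rot: [-0.0, 0.865, 0.503, -0.0]
force: [-0.5, 0.4, 0.3]
grip_width: 0.301
grip_force: 0.0
```

```bash
python3 st.py; python3 - <<'E'
from h import *
r=[]
for n in ["top","scene"]:
    im=cams.camera(n); cv2.imwrite(f"pics/{n}6.png",im); u,v=proj(n,[[510,45,100]])[0].astype(int)
    r.append(cv2.resize(im[v-36:v+36,u-48:u+48],(400,300),interpolation=cv2.INTER_CUBIC))
    for d in cams.pinpoint(n,"key")[:2]: print(n,d["score"],(np.linalg.inv(cal(n)[3])@np.r_[d["at"],1])[:3].round(1))
    b,g,rr=[im[...,i].astype(int) for i in range(3)]; ys,xs=np.nonzero((rr>150)&(g<90)&(b<90)); c=proj(n,[[497,26,130]])[0]; s=np.hypot(xs-c[0],ys-c[1])<18
    if s.sum(): print(n,"gripTop",s.sum(),unproj(n,(xs[s].mean(),ys[s].mean()),130).round(1))
cv2.imwrite("pics/k6.png",np.hstack(r))
E
```

```text
25.6 [ 316.92698934 -109.64769729  251.27339269] -29.668274321356584 Ftool [ 0.09 -0.65 -0.27] T [-0.073  0.14   0.041] 28.313482564577058 0.0 -9.037445673671195
out 254.77529300744777 lat(tool y) -90.04863229644107
top 0.71 [519.8  68.1  90.4]
top gripTop 50 [494.7  23.9 130. ]
scene 0.73 [516.7  67.7  92.7]
scene gripTop 59 [500.   23.5 130. ]
```

View pics/k6.png

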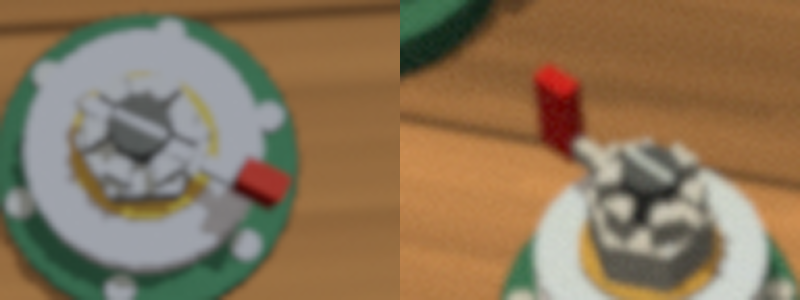

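The picture shows the key through slot and hole, its shoulder against the crown, and the gripper clear of everything.

```bash
python3 -c "
from plant import job_done
print(job_done())"
```

```text
the job is handed in; nothing more can be done
None
```

I handed the job in at about 26 s; no verdict came back. The nut was tightened to the first slot that lined up after it ran tight, and the last picture shows the key through slot and hole with its shoulder against the nut, released and the gripper clear.

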